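Unclip the gear cover of the burnishing machine

ROBOT

A 6-joint arm with a two-finger parallel gripper is mounted at the origin on the work surface. World frame = base frame: x ahead of the robot, y to its left, z up, the work surface at z = 0. Lengths are in mm, angles in rad, forces in N, time in s.
With the tool pointing down it reaches from about 300 to 875 mm from the base axis. Payload 4.2 kg.
Tool frame: the origin (TCP) lies on the centre line of the jaws, within the pads' length; the fingertips stand 11 mm ahead of it and the grasp point (between the pads) lies 8 mm behind it; z points along the fingers, y is the line along which they close (so a half turn about z gives the same grasp; the last joint's range is limited). The gripper opens to 85 mm and grips with 20 to 120 N. Pads are 22 mm wide; open, the fingers measure 114 mm over their backs; the gripper's body (76 mm by 85 mm) begins 54 mm behind the grasp point. The pads swing forward as they close: fully open they stand 13 mm farther back than shut.
Start: joints at [1.194, 0.32, 1.565, -0, 1.257, -0.02], TCP at [200.837, 538.799, 242.338] pointing down, gripper open.
Joint ranges: [-3.11, 3.11], [-0.84, 2.01], [0.21, 2.61], [-1.34, 4.49], [0.05, 2.63], [-2.56, 2.56]. Speed limits (rad/s): [2.57, 2.57, 3.14, 3.14, 3.14, 3.14].

INTERFACE

Orientations are given as a 3x3 rotation matrix whose columns are the frame's x, y, z axes.
In Python, from workcell import manip gives the robot as it stands. The module is installed in compiled form; this text tells all that it offers.
- The arm moves only by the tool send_rows, never from a script. Its argument "steps" is a list of rows, each an object of numbers: "tx", "ty", "tz": the shift along the tool's x, y, z in m; "wx", "wy", "wz": the turn, a rotation vector about the tool's x, y, z in rad. In form: [{"tx": .., "ty": .., "tz": .., "wx": .., "wy": .., "wz": ..}, ...]. A call has 1 to 20 rows; each row is the pose to reach, as a shift and turn from the pose commanded when the call began, along the tool's axes at that moment; what a row does not reach only later rows make up. A row lasts 1/8 s, in which the tool goes at most 62.5 mm and 10.7 degrees, less where a joint would pass 70% of its speed; a pose out of reach is approached as far as the arm can. A call with a gripper value outside its range is refused whole. "claw" is the finger opening in m, from 0 to 0.0854, set as the call begins (left out, the last holds). The fingers move at their own pace and stop on an object; "squeeze" is the grip in N (left out, the last holds). Time passes only in rows, so rows that repeat a pose let the fingers close. It gives the time, the measured TCP pose, the force, the opening and the grip force at its end, in the units of the state.
- manip.observe(): the state, without advancing time (a new reading comes with each control period).
- manip.snapshot(name): name is "scene" or "top" or "wrist"; returns the picture (384x512x3 uint8, red, green, blue); there is no depth.
- manip.camera_params(name): a dict with "intrinsics" (3x3 intrinsics, pixels), "R" (3x3) and "t" (3): a world point X has camera coordinates R X + t; the wrist camera has in their place "tool_from_camera" (4x4, takes a point from camera to tool coordinates, whose origin is the TCP and whose axes are the flange's). Camera axes: x right, y down, z forward; pixel columns grow to the right and rows downward; lengths in mm; the calibration is good to about 2 mm. A picture is of the moment at which its call begins: read the wrist's pose just before it. camera_params takes no time and is no camera call.
- manip.hand_in(): hands the job in; it is judged then, once.
Trained networks look in the newest picture that a camera, given by its name, has taken for a name from the list of things; names that differ only in an ending like _2 or _b are one class to them, and where a whole thing is asked for, a point or a joint stands for the part that bears it (a point fixed in the world has none). Each returns a list of dicts, best first, with "p" (0 to 1); they miss things now and then, are a little off and sometimes report something else, mostly with a low value. They report only what shows in the picture. A call takes as long as a camera call. They do not tell look-alikes from the thing itself.
- manip.silhouettes(camera, target): "region" (384x512 bool, what is visible of it) and "rect" ([left, top, right, bottom] in pixels, round what is visible of it).
The state is a dict: "clock": time; "q": joint angles; "dq": joint speeds; "joint_efforts": joint torques, N m; "tcp_pos": TCP position; "orientation": TCP orientation; "force": force on the tool from outside, world axes, zero at the start; "torque": the same for the moment, N m; "width": finger opening in mm; "gripper_force": force on a finger pad.
Only numpy, scipy, OpenCV 4.12 (cv2) and the standard library are available. Lean on these libraries where they do the work, as an engineer would, in place of code of your own. Each camera call takes 0.05 s, during which the arm holds its last target. There are 200 camera calls.

TASK

The gears of the little edge-burnishing machine need greasing. Gently press the brittle snap tab of its cover inward and raise that end until the cover is unclipped, then, without prying or forcing anything, draw the cover off by its ridge and gently set it down flat on the cutting mat, ridge up. Leave the jar, the hammer and the screwdriver alone.

Things in the scene. Friction and masses are not known exactly. Their poses are not given: they have to be found in the camera images.
- machine: Grey bench-top edge-burnishing machine, fixed to the bench, 222 mm long (its x, -72 to 150), 110 wide (y). Origin: on the bench below the cover's middle; z up. -x end: snap tab and two bright catch ledges. +x end: motor (x 86 to 150, top 114 mm up) with a wooden spindle to +y (out to y 126). The cover sits in a recess; side walls at |y| 39.5 to 55 rise 75 mm above the bench.
- catch_ledges (a point): Midway between the two bright catch ledges of the machine, level with their top, 79 mm above the bench, machine x -66 mm. Each ledge is 11.5 mm deep (x -72 to -60.5), 4 mm thick and spans |y| 13 to 55; the tab's hooks sit below them, its stem passes between them.
- rear_lip (a point): Middle of the edge of the machine's rear lip (machine x 56.5 mm), at its underside, 76.5 mm above the bench; top of the lip at 81 mm. The cover's two tongues reach 5.5 mm under it: with the tab end raised, draw the cover 8 mm or more towards its -x while lifting to bring them out freely.
- cover: Loose dark grey plastic gear cover, 0.12 to 0.18 kg: plate 110 (x) x 76 (y) x 5 mm. Origin: centre of the plate's underside, 70 mm above the bench when seated; axes as the machine's; up to 1.5 mm play. Tongues reach 7 mm past its +x edge. A spring pin in the machine below x -40 pushes it up with 3 N; once unclipped it holds the tab end about 10 mm up. Nothing reaches below the underside.
- cover_ridge (a point): Middle of the cover's grip ridge at its top, cover (3, 0, 27) mm. The ridge is 12 mm wide (y), 50 mm long (x -22 to 28) and rises from 5 to 27 mm above the underside; grip it across, from above.
- cover_edge (a point): Middle of the cover's -x (tab end) plate edge, on the underside: cover x -55 mm. 70 mm above the bench when clipped in, about 80 mm when unclipped and resting.
- cover_heel (a point): Middle of the cover's +x plate edge, on the underside: cover x +55 mm. 70 mm above the bench when seated.
- snap_tab: Flexing snap tab on the cover's -x end; yields along the cover's +x (inward) up to 6.5 mm, then stops hard. Brittle: breaks at 11 N. Origin: the cover's at rest, moves with the tab. Takes 1.5 N plus 0.6 N per mm, plus 1 to 3 N of hook friction. Its two flat hooks reach 5 mm under the catch ledges and clear them when pressed 4 to 5 mm; still pressed, that end must rise over 10 mm; then it stays up.
- tab_root (a point): Middle of the tab where it leaves the plate: cover (-55, 0, 12) mm, at mid height of the upright finger pad. The pad is 34 mm wide (y), 0.5 to 24 mm above the underside. Its outer face lies 86 to 100 mm from the cover's origin towards -x, varies, unmeasured: find it by touch. Finger friction carries the cover along: raise the pressing finger to raise the cover; held still it holds it down.
- mat: Dark teal cutting mat lying on the bench, fixed, 200 (x) x 300 (y) x 3 mm. Origin: centre of its underside, on the bench.
- jar: Bystander: amber glass jar, 70 mm across, 95 mm high, standing beyond the mat. Origin: centre of its underside.
- hammer: Bystander: hammer lying beyond the mat, 200 mm long. Origin: its underside, near the middle.
- screwdriver: Bystander: screwdriver lying beside the machine, on its +y side, 170 mm long. Origin: its underside, near the middle.
Things that resemble listed ones, but are neither listed nor needed, are in the scene too. Of the things like the cover, leave any that is blue, pink or purple; of the rest the larger one is meant.

How it is judged (in metres and radians):
On the way:
1. the tab end of the cover is unclipped and raised by 8 mm or more, its other end still seated under the lip (z of cover_edge in the frame of machine above 0.078 m and z of cover_heel in the frame of machine below 0.076 m and x of cover_heel in the frame of machine above 0.05 m), for 0.2 s.
At the end, for the whole second after the job is handed in: The cover lies flat (within 0.08 rad, ridge up, underside less than 8 mm above the bench) and at rest on the mat, its centre at least 10 mm inside the mat's edges (x of cover in the frame of mat between -0.09 and 0.09 m and y of cover in the frame of mat between -0.14 and 0.14 m and z of cover in the frame of mat between 0 and 0.008 m and angle between cover's own z axis and vertical below 0.08 rad and linear speed of cover below 0.02 m/s); the robot touches nothing.
It fails at once if the snap tab is forced: the fingers bear on it with more than 11 N (contact force between the fingers and snap_tab above 11 N).
It fails at once if the cover is pried or forced against the machine with more than 30 N (contact force between cover and machine above 30 N).
It fails at once if the cover is dropped: it moves faster than 0.5 m/s within 40 mm of the bench (height (world z) of cover below 0.04 m and linear speed of cover above 0.5 m/s).
It fails at once if the jar, the hammer or the screwdriver is displaced by more than 20 mm (distance of any of jar, hammer, screwdriver from where it was at the start of the episode above 0.02 m).
It also fails if it takes over 69 s, if anything falls off the work surface, if the arm or the gripper's body presses on something with over 40 N, if the wrist force passes 120 N, or if a joint passes its speed limit or range.

## Working session

There is one attempt and no reset: what is moved stays moved. The work goes in short steps, Python scripts to look and compute and a tool call to move; the robot and the scene stay as the last step left them, time stands still between calls to the robot, and variables do not carry over. Pictures are saved under pics/ and viewed, at most 10 in all, crops included, and the job is handed in when it is done.

Besides the shell and the picture viewer there is one more tool, called after "Emit:" by a JSON object that holds its "api" and its "payload", one argument or row to a line. send_rows: Moves the arm, as the interface text tells. Its arguments: {"type":"object","properties":{"steps":{"type":"array"},"claw":{"type":"number"},"squeeze":{"type":"number"}},"required":["steps"]}

```bash
mkdir -p pics; cat > h.py <<'E'
import numpy as np, cv2
from workcell import manip
def ray(cam,uv,z):
    P=manip.camera_params(cam);K=np.array(P["intrinsics"]);R=np.array(P["R"]);t=np.array(P["t"]).ravel()
    d=R.T@np.linalg.inv(K)@np.array([uv[0],uv[1],1.]);c=-R.T@t
    return c+d*(z-c[2])/d[2]
def proj(cam,X):
    P=manip.camera_params(cam);K=np.array(P["intrinsics"]);c=np.array(P["R"])@np.array(X,float)+np.array(P["t"]).ravel()
    p=K@c;return p[:2]/p[2]
def save(cam,n):
    im=manip.snapshot(cam);cv2.imwrite(f"pics/{n}.png",im[:,:,::-1]);return im
E
python3 - <<'E'
from h import *
a=save("top","t0");b=save("scene","s0")
cv2.imwrite("pics/both.png",cv2.resize(a,(800,600))[:,:,::-1])
s=manip.observe();print(s["tcp_pos"],s["orientation"],s["force"],s["width"])
for n in ["machine","cover","snap_tab","mat","jar","hammer","screwdriver"]:
  for c in ["top"]:
    for d in manip.silhouettes(c,n)[:4]:
        m=d["region"].astype(np.uint8);M=cv2.moments(m,True)
        r=cv2.minAreaRect(cv2.findNonZero(m)) if M["m00"] else None
        print(n,c,round(d["p"],2),d["rect"],r,M["m00"])
E
```

```text
[200.68772419 538.4170336  241.57725764] [[-9.37023850e-01  3.49264947e-01 -5.48351755e-04]
 [ 3.49265377e-01  9.37022723e-01 -1.45329663e-03]
 [ 6.23248478e-06 -1.55329389e-03 -9.99998794e-01]] [-0.21699413 -0.75089376 -0.78865655] 85.02421989762952
machine top 0.68 [152.3, 126.6, 231.6, 224.5] ((191.73184204101562, 176.50827026367188), (80.23455810546875, 97.04525756835938), 2.0454084873199463) 3572.0
cover top 0.88 [194.7, 253.5, 233.4, 316.5] ((213.14039611816406, 283.503173828125), (59.572608947753906, 31.29547691345215), 83.1572265625) 1576.0
cover top 0.65 [167.3, 83.2, 207.5, 117.7] ((189.57691955566406, 97.11537170410156), (21.910655975341797, 43.5439567565918), 56.30992889404297) 805.0
cover top 0.63 [186.6, 169.3, 224.8, 234.2] ((204.7969512939453, 201.3426513671875), (33.842350006103516, 62.55491256713867), 4.085616588592529) 1742.0
cover top 0.62 [83.0, 105.8, 142.6, 151.8] ((111.21463775634766, 134.1055908203125), (31.62403678894043, 61.93171310424805), 57.80426788330078) 1569.0
snap_tab top 0.71 [202.9, 253.6, 223.3, 268.4] ((211.21197509765625, 259.5840148925781), (18
[... 699 characters left out ...]
938477, 39.80200958251953), 63.43495178222656) 946.0
jar top 0.69 [186.3, 171.2, 220.1, 231.7] ((203.85293579101562, 201.91175842285156), (31.752351760864258, 61.817378997802734), 4.39870548248291) 1599.0
hammer top 0.62 [298.8, 109.1, 377.6, 144.9] ((337.0, 125.5), (35.0, 80.0), 90.0) 1057.0
hammer top 0.41 [293.4, 149.4, 412.0, 234.1] ((355.3881530761719, 191.19032287597656), (119.91204071044922, 79.49263763427734), 3.2154836654663086) 9413.0
screwdriver top 0.68 [156.7, 162.3, 167.3, 231.9] ((161.0, 197.0), (68.0, 10.0), 90.0) 428.0
screwdriver top 0.22 [295.0, 147.5, 415.3, 235.5] ((355.46026611328125, 190.9843292236328), (119.33929443359375, 79.37061309814453), 3.094058036804199) 9353.0
```

View pics/both.png

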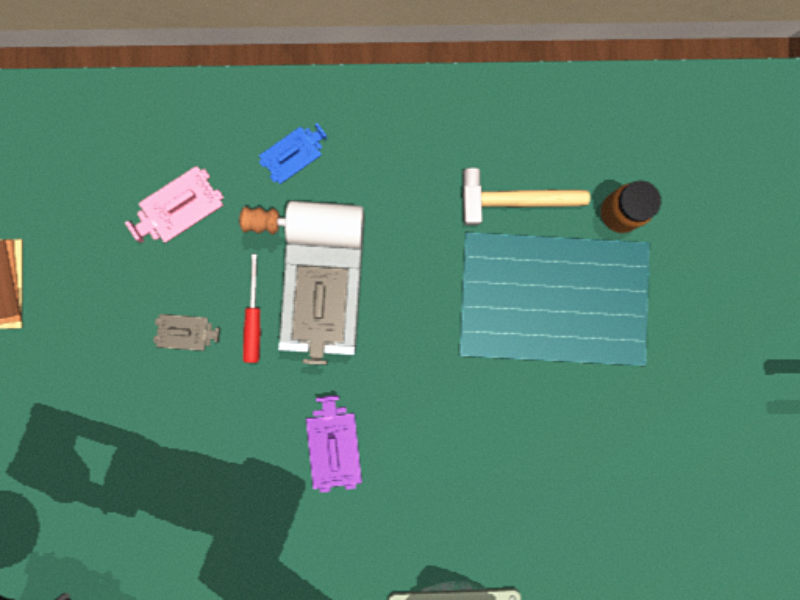

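View pics/s0.png

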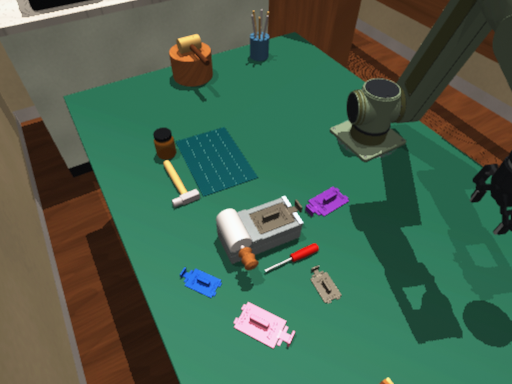

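Top view (800-px scale): the machine's cover is at (320,300), its tab at (316,355) facing the robot; motor at (325,225), mat centred (555,298), screwdriver at (252,310). The pink, purple, blue and small brown covers are decoys. Next, coarse poses.

```bash
python3 - <<'E'
from h import *
np.set_printoptions(precision=2,suppress=True)
for n,uv,z in [("cover",(204.8,201.3),75),("tab",(202,226),82),("motor",(207,144),100),("mat",(355.4,191),3),("ledgeL",(179,224),79),("ledgeR",(227,226),79),("scr tip",(162,163),10),("scr end",(161,232),10),("jar",(404,131),50),("ham",(300,125),20)]:
    print(n,ray("top",uv,z))
mm=[ray("top",(np.array(p)/1.5625),3) for p in [(467,234),(649,241),(646,365),(460,356)]]
print(np.array(mm))
P=manip.camera_params("wrist");print(np.array(P["tool_from_camera"]),P["intrinsics"])
P=manip.camera_params("top");print(-np.array(P["R"]).T@np.array(P["t"]).ravel())
E
```

```text
cover [536.2  194.16  75.  ]
tab [478.89 200.99  82.  ]
motor [666.42 184.56 100.  ]
mat [ 557.1  -176.99    3.  ]
ledgeL [484.84 254.21  79.  ]
ledgeR [477.45 143.52  79.  ]
scr tip [637.27 303.97  10.  ]
scr end [466.84 308.46  10.  ]
jar [ 697.57 -290.48   50.  ]
ham [723.74 -40.57  20.  ]
[[ 664.43  -37.88    3.  ]
 [ 646.87 -333.29    3.  ]
 [ 446.77 -319.13    3.  ]
 [ 468.7   -20.72    3.  ]]
[[  -0.     -0.95   -0.33   84.08]
 [   1.     -0.     -0.     -1.89]
 [   0.     -0.33    0.95 -132.18]
 [   0.      0.      0.      1.  ]] [[281.78   0.   257.86]
 [  0.   281.78 190.52]
 [  0.     0.     1.  ]]
[ 477.07   97.95 1159.4 ]
```

Emit:
{"api": "send_rows", "payload": {
  "steps": [
    {"tx":-0.05,"ty":-0.027,"tz":0.0,"wz":-0.03},
    {"tx":-0.1,"ty":-0.054,"tz":0.003,"wz":-0.06},
    {"tx":-0.15,"ty":-0.08,"tz":0.006,"wz":-0.1},
    {"tx":-0.2,"ty":-0.107,"tz":0.009,"wz":-0.14},
    {"tx":-0.25,"ty":-0.134,"tz":0.012,"wz":-0.18},
    {"tx":-0.3,"ty":-0.16,"tz":0.012,"wz":-0.22},
    {"tx":-0.35,"ty":-0.187,"tz":0.012,"wz":-0.26},
    {"tx":-0.399,"ty":-0.214,"tz":0.012,"wz":-0.287},
    {"tx":-0.399,"ty":-0.214,"tz":0.012,"wz":-0.287},
    {"tx":-0.399,"ty":-0.214,"tz":0.012,"wz":-0.287},
    {"tx":-0.399,"ty":-0.214,"tz":0.012,"wz":-0.287},
    {"tx":-0.399,"ty":-0.214,"tz":0.012,"wz":-0.287}
  ],
  "claw": 0,
  "squeeze": 20
}}

```text
invalid input at $.steps[0]: expected keys tx, ty, tz, wx, wy, wz
```

```bash
cat >> h.py <<'E'
def wcam():
    s=manip.observe();P=manip.camera_params("wrist");T=np.eye(4);T[:3,:3]=s["orientation"];T[:3,3]=s["tcp_pos"]
    return np.array(P["intrinsics"]),T@np.array(P["tool_from_camera"])
def wray(KT,uv,z):
    K,T=KT;d=T[:3,:3]@np.linalg.inv(K)@np.array([uv[0],uv[1],1.]);c=T[:3,3];return c+d*(z-c[2])/d[2]
def wproj(KT,X):
    K,T=KT;c=T[:3,:3].T@(np.array(X,float)-T[:3,3]);p=K@c;return p[:2]/p[2]
E
python3 - <<'E'
from h import *
np.set_printoptions(precision=1,suppress=True)
s=manip.observe();print(s["clock"],s["tcp_pos"],s["orientation"],s["force"],s["width"])
KT=wcam();im=save("wrist","w0");np.savez("w0.npz",K=KT[0],T=KT[1])
cv2.imwrite("pics/w0b.png",cv2.resize(im,(800,600),interpolation=cv2.INTER_CUBIC)[:,:,::-1])
for n in ["cover","snap_tab","cover_ridge","catch_ledges","rear_lip"]:
    for d in manip.silhouettes("wrist",n)[:3]:
        m=d["region"].astype(np.uint8)
        print(n,round(d["p"],2),d["rect"],cv2.minAreaRect(cv2.findNonZero(m)))
E
```

```text
0.45 [200.8 538.8 242.3] [[-0.9  0.3 -0. ]
 [ 0.3  0.9 -0. ]
 [ 0.  -0.  -1. ]] [-0.1 -0.8  0.5] 85.43310717561437
cover 0.86 [35.2, 271.2, 102.4, 309.2] ((69.23265075683594, 294.3991394042969), (54.817867279052734, 43.7758903503418), 51.63251495361328)
cover 0.5 [251.8, 334.0, 274.8, 341.2] ((262.5559997558594, 339.30804443359375), (4.382693290710449, 25.31229019165039), 79.69515228271484)
cover_ridge 0.58 [40.5, 270.7, 104.9, 308.5] ((69.28388977050781, 294.35858154296875), (54.491180419921875, 43.31853103637695), 51.63251495361328)
catch_ledges 0.44 [105.9, 377.1, 121.0, 383.8] ((112.5, 379.5), (7.0, 17.0), 90.0)
rear_lip 0.51 [105.0, 378.8, 124.2, 384.0] ((113.5, 379.5), (7.0, 17.0), 90.0)
```

View pics/w0b.png

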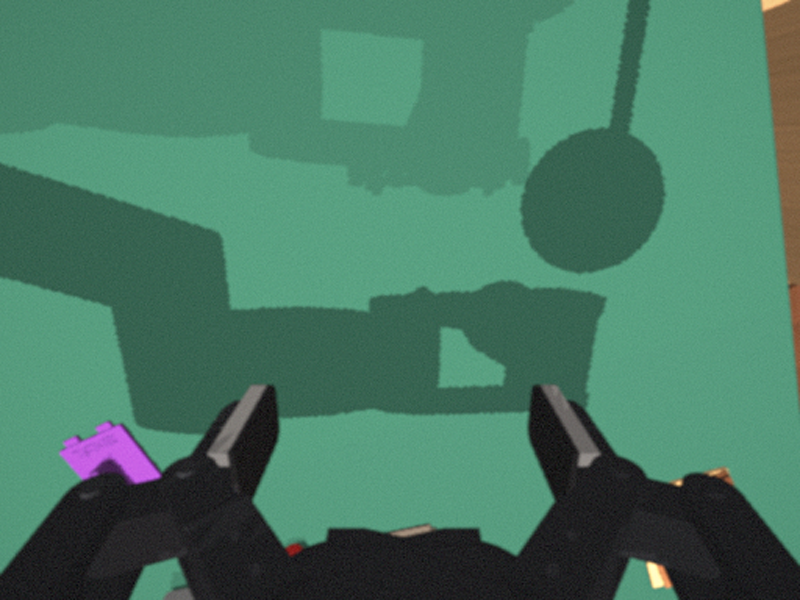

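The move was refused for missing keys, so nothing moved. The picture only shows empty bench plus the purple decoy at (110,455); the fingers fill the bottom of the view. I'll use a target further forward so they don't cover the machine.

Emit:
{"api": "send_rows", "payload": {
  "steps": [
    {"tx":-0.055,"ty":-0.021,"tz":0,"wx":0,"wy":0,"wz":-0.03},
    {"tx":-0.11,"ty":-0.042,"tz":0,"wx":0,"wy":0,"wz":-0.06},
    {"tx":-0.165,"ty":-0.063,"tz":0,"wx":0,"wy":0,"wz":-0.09},
    {"tx":-0.22,"ty":-0.085,"tz":0,"wx":0,"wy":0,"wz":-0.13},
    {"tx":-0.275,"ty":-0.107,"tz":0,"wx":0,"wy":0,"wz":-0.17},
    {"tx":-0.33,"ty":-0.13,"tz":0,"wx":0,"wy":0,"wz":-0.21},
    {"tx":-0.38,"ty":-0.15,"tz":0,"wx":0,"wy":0,"wz":-0.24},
    {"tx":-0.43,"ty":-0.17,"tz":0,"wx":0,"wy":0,"wz":-0.27},
    {"tx":-0.474,"ty":-0.187,"tz":0,"wx":0,"wy":0,"wz":-0.287},
    {"tx":-0.474,"ty":-0.187,"tz":0,"wx":0,"wy":0,"wz":-0.287},
    {"tx":-0.474,"ty":-0.187,"tz":0,"wx":0,"wy":0,"wz":-0.287},
    {"tx":-0.474,"ty":-0.187,"tz":0,"wx":0,"wy":0,"wz":-0.287}
  ],
  "claw": 0,
  "squeeze": 20
}}

```text
clock: 2.25
tcp_pos: [578.8, 199.0, 242.5]
orientation: [[-0.998, 0.068, -0.0], [0.068, 0.998, 0.0], [0.0, 0.0, -1.0]]
force: [0.8, -0.1, 0.3]
width: 0.2
gripper_force: 0.0
```

```bash
python3 - <<'E'
from h import *
np.set_printoptions(precision=3,suppress=True)
s=manip.observe();print(s["clock"],s["tcp_pos"],s["orientation"],s["force"],s["width"])
KT=wcam();im=save("wrist","w1");np.savez("w1.npz",K=KT[0],T=KT[1])
cv2.imwrite("pics/w1b.png",cv2.resize(im,(800,600),interpolation=cv2.INTER_CUBIC)[:,:,::-1])
for n in ["cover","snap_tab","catch_ledges"]:
    for d in manip.silhouettes("wrist",n)[:3]:
        m=d["region"].astype(np.uint8)
        print(n,round(d["p"],2),d["rect"],cv2.minAreaRect(cv2.findNonZero(m)))
E
```

```text
2.25 [578.761 198.999 242.464] [[-0.998  0.068 -0.   ]
 [ 0.068  0.998  0.   ]
 [ 0.     0.    -1.   ]] [ 0.801 -0.1    0.276] 0.18160228941924544
cover 0.89 [365.4, 206.3, 479.6, 277.9] ((422.51263427734375, 237.20745849609375), (46.25279998779297, 113.74874114990234), 61.50436782836914)
cover 0.86 [383.0, 76.8, 467.1, 122.0] ((423.3958740234375, 98.93623352050781), (84.50666046142578, 44.01009750366211), 1.7357046604156494)
cover 0.81 [214.2, 0.7, 251.4, 18.8] ((234.5, 9.5), (19.0, 39.0), 90.0)
snap_tab 0.89 [216.0, 0.3, 254.6, 17.1] ((235.0, 9.5), (19.0, 38.0), 90.0)
snap_tab 0.85 [383.1, 85.4, 401.8, 111.0] ((391.5769348144531, 96.61538696289062), (16.669872283935547, 25.691213607788086), 11.309932708740234)
snap_tab 0.68 [226.5, 54.5, 278.0, 99.4] ((252.0, 78.5), (45.0, 50.0), 90.0)
catch_ledges 0.97 [197.8, 78.3, 361.9, 279.3] ((278.11285400390625, 177.16546630859375), (202.01512145996094, 160.20266723632812), 89.39372253417969)
```

View pics/w1b.png

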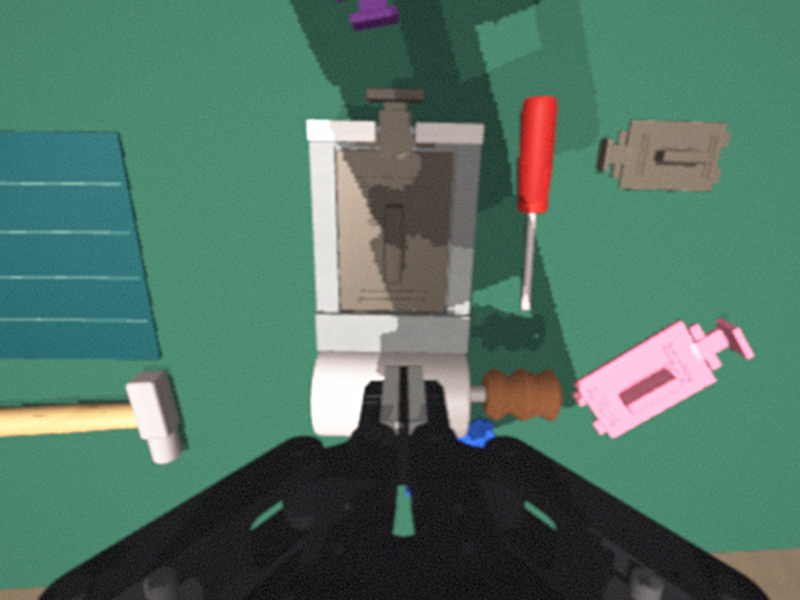

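Clear view: ledge outer corners at (306,122) and (484,125), lip edge about (393,315), ridge from (395,205) to (394,283), tab pad from (366,90) to (424,90).

```bash
python3 - <<'E'
from h import *
np.set_printoptions(precision=1,suppress=True)
f=np.load("w1.npz");KT=(f["K"],f["T"])
L={"ledge outL(-y)":(306,122,79),"ledge outR(+y)":(484,125,79),"ledge inL":(309,139,79),"ledge inR":(482,142,79),"lipL":(316,313,81),"lipR":(470,318,81),"ridge-":(395,205,97),"ridge+":(394,283,97),"padL":(366,90,94),"padR":(424,90,94),"padmidbottom":(395,101,94),"wallL":(318,313,79)}
for k,(u,v,z) in L.items(): print(k,wray(KT,((u+.5)*.64-.5,(v+.5)*.64-.5),z))
E
```

```text
ledge outL(-y) [475.4 143.3  79. ]
ledge outR(+y) [484.9 254.1  79. ]
ledge inL [485.5 143.7  79. ]
ledge inR [494.8 252.7  79. ]
lipL [601.9 132.9  81. ]
lipR [613.3 242.5  81. ]
ridge- [528.  195.4  97. ]
ridge+ [578.5 190.9  97. ]
padL [461.7 183.4  94. ]
padR [464. 217.  94.]
padmidbottom [468.7 199.8  94. ]
wallL [602.7 133.9  79. ]
```

Emit:
{"api": "send_rows", "payload": {
  "steps": [
    {"tx":0.05,"ty":-0.002,"tz":0,"wx":0,"wy":0,"wz":0.01},
    {"tx":0.1,"ty":-0.004,"tz":0.01,"wx":0,"wy":0,"wz":0.019},
    {"tx":0.147,"ty":-0.006,"tz":0.04,"wx":0,"wy":0,"wz":0.019},
    {"tx":0.147,"ty":-0.006,"tz":0.09,"wx":0,"wy":0,"wz":0.019},
    {"tx":0.147,"ty":-0.006,"tz":0.13,"wx":0,"wy":0,"wz":0.019},
    {"tx":0.147,"ty":-0.006,"tz":0.1565,"wx":0,"wy":0,"wz":0.019},
    {"tx":0.147,"ty":-0.006,"tz":0.1565,"wx":0,"wy":0,"wz":0.019},
    {"tx":0.147,"ty":-0.006,"tz":0.1565,"wx":0,"wy":0,"wz":0.019},
    {"tx":0.147,"ty":-0.006,"tz":0.1565,"wx":0,"wy":0,"wz":0.019}
  ]
}}

```text
clock: 3.58
tcp_pos: [433.5, 202.8, 87.2]
orientation: [[-0.996, 0.089, 0.003], [0.089, 0.996, 0.001], [-0.003, 0.002, -1.0]]
force: [-0.2, -0.2, -0.5]
width: 0.0
gripper_force: 0.0
```

```bash
cat > m.py <<'E'
from h import *
np.set_printoptions(precision=2,suppress=True)
O=np.array([551.3,192.6,0]);yaw=-0.087
R=np.array([[np.cos(yaw),-np.sin(yaw),0],[np.sin(yaw),np.cos(yaw),0],[0,0,1]])
def st():
    s=manip.observe();print(s["clock"],"tcp in machine",R.T@(s["tcp_pos"]-O),"F machine",R.T@s["force"],"w",s["width"],"g",s["gripper_force"]);print(R.T@s["orientation"])
if __name__=="__main__": st()
E
python3 m.py
```

```text
3.575 tcp in machine [-118.2    -0.1    87.17] F machine [-0.14 -0.24 -0.49] w 0.0478510932714924 g 0.0
[[-1.  0.  0.]
 [ 0.  1.  0.]
 [-0.  0. -1.]]
```

Emit:
{"api": "send_rows", "payload": {
  "steps": [
    {"tx":-0.001,"ty":0,"tz":0,"wx":0,"wy":0,"wz":0},
    {"tx":-0.002,"ty":0,"tz":0,"wx":0,"wy":0,"wz":0},
    {"tx":-0.003,"ty":0,"tz":0,"wx":0,"wy":0,"wz":0},
    {"tx":-0.004,"ty":0,"tz":0,"wx":0,"wy":0,"wz":0},
    {"tx":-0.005,"ty":0,"tz":0,"wx":0,"wy":0,"wz":0},
    {"tx":-0.006,"ty":0,"tz":0,"wx":0,"wy":0,"wz":0},
    {"tx":-0.007,"ty":0,"tz":0,"wx":0,"wy":0,"wz":0},
    {"tx":-0.008,"ty":0,"tz":0,"wx":0,"wy":0,"wz":0},
    {"tx":-0.009,"ty":0,"tz":0,"wx":0,"wy":0,"wz":0},
    {"tx":-0.01,"ty":0,"tz":0,"wx":0,"wy":0,"wz":0},
    {"tx":-0.01,"ty":0,"tz":0,"wx":0,"wy":0,"wz":0}
  ]
}}

```text
clock: 4.95
tcp_pos: [442.7, 201.4, 85.8]
orientation: [[-0.996, 0.089, 0.0], [0.089, 0.996, 0.0], [-0.0, 0.0, -1.0]]
force: [0.6, -0.7, -0.0]
width: 0.1
gripper_force: 0.0
```

Emit:
{"api": "send_rows", "payload": {
  "steps": [
    {"tx":-0.001,"ty":0,"tz":0,"wx":0,"wy":0,"wz":0},
    {"tx":-0.002,"ty":0,"tz":0,"wx":0,"wy":0,"wz":0},
    {"tx":-0.003,"ty":0,"tz":0,"wx":0,"wy":0,"wz":0},
    {"tx":-0.004,"ty":0,"tz":0,"wx":0,"wy":0,"wz":0},
    {"tx":-0.004,"ty":0,"tz":0,"wx":0,"wy":0,"wz":0}
  ]
}}

```text
clock: 5.58
tcp_pos: [446.7, 201.1, 85.8]
orientation: [[-0.996, 0.089, 0.0], [0.089, 0.996, 0.0], [-0.0, 0.0, -1.0]]
force: [0.1, -0.1, -0.2]
width: 0.1
gripper_force: 0.0
```

Emit:
{"api": "send_rows", "payload": {
  "steps": [
    {"tx":-0.001,"ty":0,"tz":0,"wx":0,"wy":0,"wz":0},
    {"tx":-0.002,"ty":0,"tz":0,"wx":0,"wy":0,"wz":0},
    {"tx":-0.002,"ty":0,"tz":0,"wx":0,"wy":0,"wz":0}
  ]
}}

```text
clock: 5.95
tcp_pos: [448.7, 200.9, 85.8]
orientation: [[-0.996, 0.089, 0.0], [0.089, 0.996, 0.0], [-0.0, 0.0, -1.0]]
force: [0.0, 0.1, 0.2]
width: 0.0
gripper_force: 0.0
```

Emit:
{"api": "send_rows", "payload": {
  "steps": [
    {"tx":-0.001,"ty":0,"tz":0,"wx":0,"wy":0,"wz":0},
    {"tx":-0.002,"ty":0,"tz":0,"wx":0,"wy":0,"wz":0},
    {"tx":-0.002,"ty":0,"tz":0,"wx":0,"wy":0,"wz":0}
  ]
}}

```text
clock: 6.32
tcp_pos: [450.6, 200.7, 85.8]
orientation: [[-0.996, 0.089, 0.0], [0.089, 0.996, 0.0], [-0.0, 0.0, -1.0]]
force: [-0.0, 0.1, 0.4]
width: -0.1
gripper_force: 0.0
```

Emit:
{"api": "send_rows", "payload": {
  "steps": [
    {"tx":-0.001,"ty":0,"tz":0,"wx":0,"wy":0,"wz":0},
    {"tx":-0.0015,"ty":0,"tz":0,"wx":0,"wy":0,"wz":0},
    {"tx":-0.0015,"ty":0,"tz":0,"wx":0,"wy":0,"wz":0}
  ]
}}

```text
clock: 6.7
tcp_pos: [451.7, 200.5, 85.7]
orientation: [[-0.996, 0.089, -0.001], [0.089, 0.996, -0.0], [0.001, -0.0, -1.0]]
force: [-1.1, 0.9, 0.3]
width: -0.2
gripper_force: 0.8
```

Emit:
{"api": "send_rows", "payload": {
  "steps": [
    {"tx":-0.0005,"ty":0,"tz":0,"wx":0,"wy":0,"wz":0},
    {"tx":-0.001,"ty":0,"tz":0,"wx":0,"wy":0,"wz":0},
    {"tx":-0.001,"ty":0,"tz":0,"wx":0,"wy":0,"wz":0}
  ]
}}

```text
clock: 7.08
tcp_pos: [452.9, 200.4, 85.8]
orientation: [[-0.996, 0.089, -0.0], [0.089, 0.996, -0.0], [0.0, -0.0, -1.0]]
force: [-2.2, 0.1, 0.6]
width: 0.3
gripper_force: 1.0
```

Emit:
{"api": "send_rows", "payload": {
  "steps": [
    {"tx":-0.0005,"ty":0,"tz":0,"wx":0,"wy":0,"wz":0},
    {"tx":-0.001,"ty":0,"tz":0,"wx":0,"wy":0,"wz":0},
    {"tx":-0.001,"ty":0,"tz":0,"wx":0,"wy":0,"wz":0}
  ]
}}

```text
clock: 7.45
tcp_pos: [453.9, 200.4, 85.8]
orientation: [[-0.996, 0.089, -0.0], [0.089, 0.996, 0.0], [0.0, 0.0, -1.0]]
force: [-1.7, 0.6, 1.7]
width: -0.2
gripper_force: 1.2
```

Emit:
{"api": "send_rows", "payload": {
  "steps": [
    {"tx":-0.0005,"ty":0,"tz":0,"wx":0,"wy":0,"wz":0},
    {"tx":-0.001,"ty":0,"tz":0,"wx":0,"wy":0,"wz":0},
    {"tx":-0.001,"ty":0,"tz":0,"wx":0,"wy":0,"wz":0}
  ]
}}

```text
clock: 7.82
tcp_pos: [454.9, 200.3, 85.8]
orientation: [[-0.996, 0.089, -0.0], [0.089, 0.996, 0.0], [0.0, -0.0, -1.0]]
force: [-3.4, 0.7, 0.4]
width: -0.2
gripper_force: 1.5
```

Emit:
{"api": "send_rows", "payload": {
  "steps": [
    {"tx":-0.0005,"ty":0,"tz":0,"wx":0,"wy":0,"wz":0},
    {"tx":-0.001,"ty":0,"tz":0,"wx":0,"wy":0,"wz":0},
    {"tx":-0.001,"ty":0,"tz":0,"wx":0,"wy":0,"wz":0}
  ]
}}

```text
clock: 8.2
tcp_pos: [455.9, 200.2, 85.8]
orientation: [[-0.996, 0.089, -0.0], [0.089, 0.996, -0.0], [0.0, -0.0, -1.0]]
force: [-3.6, 0.9, 0.3]
width: 0.3
gripper_force: 1.8
```

Emit:
{"api": "send_rows", "payload": {
  "steps": [
    {"tx":-0.0005,"ty":0,"tz":0,"wx":0,"wy":0,"wz":0},
    {"tx":-0.001,"ty":0,"tz":0,"wx":0,"wy":0,"wz":0},
    {"tx":-0.001,"ty":0,"tz":0,"wx":0,"wy":0,"wz":0}
  ]
}}

```text
clock: 8.57
tcp_pos: [457.0, 200.1, 85.8]
orientation: [[-0.996, 0.089, -0.0], [0.089, 0.996, 0.0], [0.0, 0.0, -1.0]]
force: [-4.3, 0.1, 1.2]
width: -0.1
gripper_force: 2.0
```

Emit:
{"api": "send_rows", "payload": {
  "steps": [
    {"tx":-0.0003,"ty":0,"tz":-0.001,"wx":0,"wy":0,"wz":0},
    {"tx":-0.0003,"ty":0,"tz":-0.002,"wx":0,"wy":0,"wz":0},
    {"tx":-0.0003,"ty":0,"tz":-0.003,"wx":0,"wy":0,"wz":0},
    {"tx":-0.0003,"ty":0,"tz":-0.003,"wx":0,"wy":0,"wz":0}
  ]
}}

```text
clock: 9.07
tcp_pos: [457.3, 200.1, 88.9]
orientation: [[-0.996, 0.089, 0.0], [0.089, 0.996, 0.0], [-0.0, 0.0, -1.0]]
force: [-5.1, 1.2, 1.2]
width: -0.3
gripper_force: 2.1
```

```bash
python3 - <<'E'
from m import *
st()
F=[]
for i in range(4):
    F.append(manip.observe()["force"]); manip.snapshot("top")
print(np.array(F)@R)
im=save("scene","s1");cv2.imwrite("pics/s1c.png",cv2.resize(im[170:290,190:350],(800,600),interpolation=cv2.INTER_CUBIC)[:,:,::-1])
E
```

```text
9.075 tcp in machine [-94.26  -0.68  88.91] F machine [-5.15  0.79  1.23] w -0.294701617973586 g 2.0861873170360923
[[-1.  0.  0.]
 [ 0.  1.  0.]
 [-0.  0. -1.]]
[[-5.15  0.79  1.23]
 [-4.07  0.06  0.94]
 [-4.05  0.42  1.71]
 [-6.08 -0.2   1.96]]
```

View pics/s1c.png

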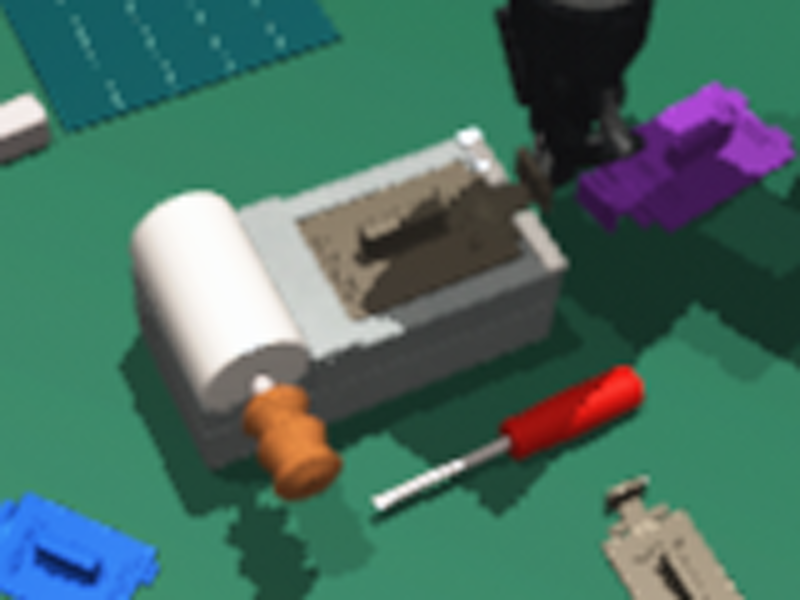

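The finger is on the pad at (530,180) and the cover pushes it slightly upward, so the hooks are free; I'll keep raising it.

Emit:
{"api": "send_rows", "payload": {
  "steps": [
    {"tx":0,"ty":0,"tz":-0.001,"wx":0,"wy":0,"wz":0},
    {"tx":-0.0002,"ty":0,"tz":-0.002,"wx":0,"wy":0,"wz":0},
    {"tx":-0.0003,"ty":0,"tz":-0.003,"wx":0,"wy":0,"wz":0},
    {"tx":-0.0004,"ty":0,"tz":-0.004,"wx":0,"wy":0,"wz":0},
    {"tx":-0.0005,"ty":0,"tz":-0.005,"wx":0,"wy":0,"wz":0},
    {"tx":-0.0005,"ty":0,"tz":-0.005,"wx":0,"wy":0,"wz":0}
  ]
}}

```text
clock: 10.07
tcp_pos: [457.9, 200.1, 93.9]
orientation: [[-0.996, 0.089, 0.0], [0.089, 0.996, 0.0], [-0.0, 0.0, -1.0]]
force: [-4.7, 0.5, 0.5]
width: -0.1
gripper_force: 2.1
```

Emit:
{"api": "send_rows", "payload": {
  "steps": [
    {"tx":-0.0001,"ty":0,"tz":-0.001,"wx":0,"wy":0,"wz":0},
    {"tx":-0.0002,"ty":0,"tz":-0.002,"wx":0,"wy":0,"wz":0},
    {"tx":-0.0004,"ty":0,"tz":-0.003,"wx":0,"wy":0,"wz":0},
    {"tx":-0.0005,"ty":0,"tz":-0.004,"wx":0,"wy":0,"wz":0},
    {"tx":-0.0006,"ty":0,"tz":-0.005,"wx":0,"wy":0,"wz":0},
    {"tx":-0.0006,"ty":0,"tz":-0.005,"wx":0,"wy":0,"wz":0}
  ]
}}

```text
clock: 10.82
tcp_pos: [458.4, 200.0, 98.8]
orientation: [[-0.996, 0.089, -0.0], [0.089, 0.996, 0.0], [0.0, 0.0, -1.0]]
force: [-4.0, 0.4, 0.2]
width: -0.0
gripper_force: 2.1
```

Emit:
{"api": "send_rows", "payload": {
  "steps": [
    {"tx":-0.0001,"ty":0,"tz":-0.001,"wx":0,"wy":0,"wz":0},
    {"tx":-0.0002,"ty":0,"tz":-0.002,"wx":0,"wy":0,"wz":0},
    {"tx":-0.0003,"ty":0,"tz":-0.003,"wx":0,"wy":0,"wz":0},
    {"tx":-0.0004,"ty":0,"tz":-0.004,"wx":0,"wy":0,"wz":0},
    {"tx":-0.0005,"ty":0,"tz":-0.005,"wx":0,"wy":0,"wz":0},
    {"tx":-0.0005,"ty":0,"tz":-0.005,"wx":0,"wy":0,"wz":0}
  ]
}}

```text
clock: 11.58
tcp_pos: [459.0, 200.0, 103.9]
orientation: [[-0.996, 0.089, 0.0], [0.089, 0.996, 0.0], [-0.0, 0.0, -1.0]]
force: [-5.0, 0.4, 0.3]
width: -0.2
gripper_force: 2.0
```

```bash
python3 - <<'E'
from m import *
st()
im=save("scene","s2");cv2.imwrite("pics/s2c.png",cv2.resize(im[190:260,235:325],(800,600),interpolation=cv2.INTER_CUBIC)[:,:,::-1])
E
```

```text
11.575 tcp in machine [-92.6   -0.68 103.92] F machine [-5.03 -0.06  0.3 ] w -0.23294484544629757 g 2.018686761148274
[[-1.  0.  0.]
 [ 0.  1.  0.]
 [-0.  0. -1.]]
```

View pics/s2c.png

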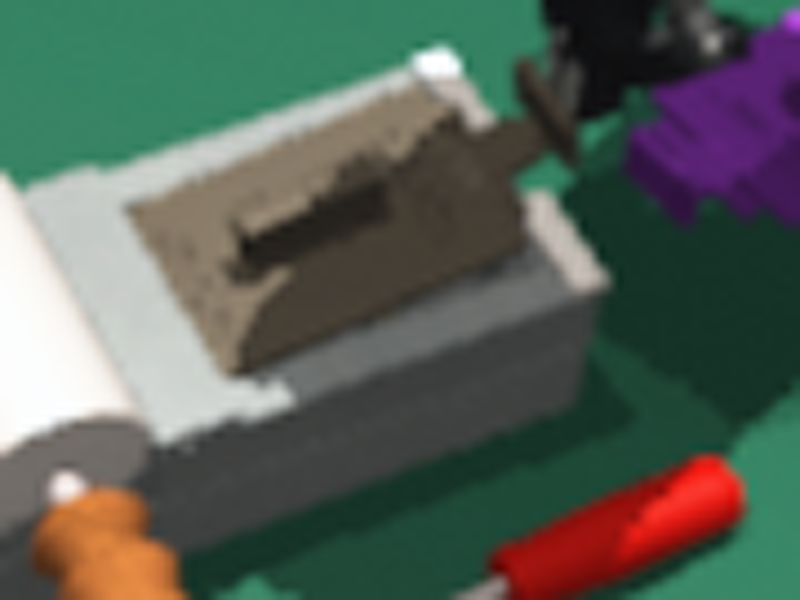

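The tab end is clearly up: in the crop the cover is tilted, its tab edge well above the ledge at (560,240) and the heel still under the lip. Backing off, then looking from above.

Emit:
{"api": "send_rows", "payload": {
  "steps": [
    {"tx":0.002,"ty":0,"tz":0,"wx":0,"wy":0,"wz":0},
    {"tx":0.004,"ty":0,"tz":0,"wx":0,"wy":0,"wz":0},
    {"tx":0.007,"ty":0,"tz":0,"wx":0,"wy":0,"wz":0},
    {"tx":0.015,"ty":0,"tz":0,"wx":0,"wy":0,"wz":0},
    {"tx":0.03,"ty":0,"tz":0,"wx":0,"wy":0,"wz":0},
    {"tx":0.03,"ty":0,"tz":-0.04,"wx":0,"wy":0,"wz":0},
    {"tx":0.03,"ty":0,"tz":-0.09,"wx":0,"wy":0,"wz":0},
    {"tx":0.01,"ty":0,"tz":-0.13,"wx":0,"wy":0,"wz":0},
    {"tx":-0.03,"ty":0,"tz":-0.14,"wx":0,"wy":0,"wz":0},
    {"tx":-0.08,"ty":0,"tz":-0.14,"wx":0,"wy":0,"wz":0},
    {"tx":-0.116,"ty":0,"tz":-0.14,"wx":0,"wy":0,"wz":0},
    {"tx":-0.116,"ty":0,"tz":-0.14,"wx":0,"wy":0,"wz":0},
    {"tx":-0.116,"ty":0,"tz":-0.14,"wx":0,"wy":0,"wz":0},
    {"tx":-0.116,"ty":0,"tz":-0.14,"wx":0,"wy":0,"wz":0}
  ]
}}

```text
clock: 13.38
tcp_pos: [573.2, 189.9, 244.1]
orientation: [[-0.996, 0.088, -0.0], [0.088, 0.996, 0.0], [0.0, 0.0, -1.0]]
force: [0.4, -0.7, -0.2]
width: 0.1
gripper_force: 0.0
```

```bash
python3 - <<'E'
from m import *
st()
KT=wcam();im=save("wrist","w2")
import pickle;pickle.dump(KT,open("w2.pkl","wb"))
cv2.imwrite("pics/w2b.png",cv2.resize(im[40:240,150:350],(600,600),interpolation=cv2.INTER_CUBIC)[:,:,::-1])
E
```

```text
13.375 tcp in machine [ 22.05  -0.79 244.1 ] F machine [ 0.44 -0.69 -0.21] w 0.0652130388473484 g 0.0
[[-1.  0. -0.]
 [ 0.  1.  0.]
 [ 0.  0. -1.]]
```

View pics/w2b.png

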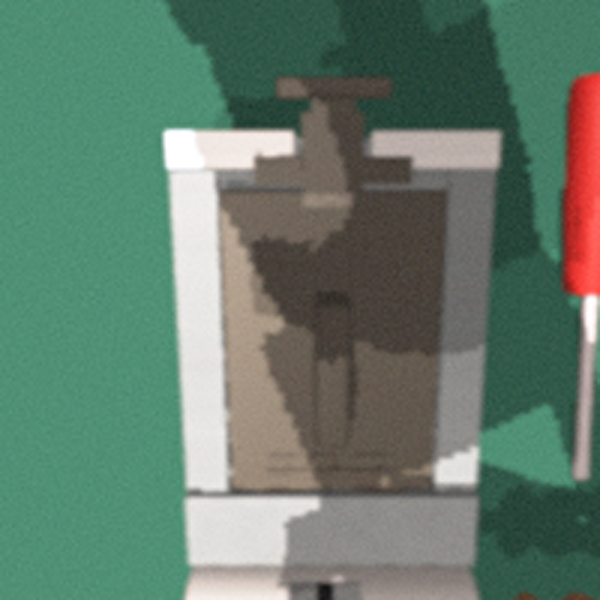

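The tab's hooks now lie on top of the ledges, at (255..410,165) in the crop, so the cover is unclipped; the ridge runs at about x=333, y 295–450. Next, its lateral position.

```bash
python3 - <<'E'
from m import *
import pickle;KT=pickle.load(open("w2.pkl","rb"))
for n,u,v,z in [("ridge-",333,300,103),("ridge+",333,440,99),("lip",335,492,81),("ledge",331,130,79),("ledge L",164,130,79),("ledge R",500,131,79),("edge",335,190,85),("pad",334,78,104)]:
    print(n,R.T@(wray(KT,(150+(u-1)/3,40+(v-1)/3),z)-O))
E
```

```text
ridge- [-20.55  -0.09 103.  ]
ridge+ [28.16 -0.01 99.  ]
lip [54.58  0.92 81.  ]
ledge [-72.52  -0.61  79.  ]
ledge L [-72.64 -55.52  79.  ]
ledge R [-72.09  54.96  79.  ]
edge [-53.85   0.68  85.  ]
pad [-86.04   0.12 104.  ]
```

Emit:
{"api": "send_rows", "payload": {
  "steps": [
    {"tx":0.018,"ty":0.0008,"tz":0.02,"wx":0,"wy":0,"wz":0},
    {"tx":0.018,"ty":0.0008,"tz":0.05,"wx":0,"wy":0,"wz":0},
    {"tx":0.018,"ty":0.0008,"tz":0.08,"wx":0,"wy":0,"wz":0},
    {"tx":0.018,"ty":0.0008,"tz":0.11,"wx":0,"wy":0,"wz":0},
    {"tx":0.018,"ty":0.0008,"tz":0.13,"wx":0,"wy":0,"wz":0},
    {"tx":0.018,"ty":0.0008,"tz":0.14,"wx":0,"wy":0,"wz":0},
    {"tx":0.018,"ty":0.0008,"tz":0.147,"wx":0,"wy":0,"wz":0},
    {"tx":0.018,"ty":0.0008,"tz":0.147,"wx":0,"wy":0,"wz":0},
    {"tx":0.018,"ty":0.0008,"tz":0.147,"wx":0,"wy":0,"wz":0}
  ],
  "claw": 0.04,
  "squeeze": 30
}}

```text
clock: 14.55
tcp_pos: [557.1, 192.2, 97.6]
orientation: [[-0.996, 0.089, 0.002], [0.089, 0.996, 0.001], [-0.001, 0.001, -1.0]]
force: [-0.5, 0.4, -0.3]
width: 39.8
gripper_force: 0.0
```

```bash
python3 m.py
```

```text
14.55 tcp in machine [ 5.77  0.15 97.61] F machine [-0.53  0.33 -0.29] w 39.81118446682933 g 0.0
[[-1.  0.  0.]
 [ 0.  1.  0.]
 [-0.  0. -1.]]
```

Emit:
{"api": "send_rows", "payload": {
  "steps": [
    {"tx":0,"ty":0,"tz":0.002,"wx":0,"wy":0,"wz":0},
    {"tx":0,"ty":0,"tz":0.002,"wx":0,"wy":0,"wz":0},
    {"tx":0,"ty":0,"tz":0.002,"wx":0,"wy":0,"wz":0},
    {"tx":0,"ty":0,"tz":0.002,"wx":0,"wy":0,"wz":0},
    {"tx":0,"ty":0,"tz":0.002,"wx":0,"wy":0,"wz":0},
    {"tx":0,"ty":0,"tz":0.002,"wx":0,"wy":0,"wz":0}
  ],
  "claw": 0.005,
  "squeeze": 30
}}

```text
clock: 15.3
tcp_pos: [556.8, 192.4, 95.1]
orientation: [[-0.996, 0.089, 0.001], [0.089, 0.996, 0.001], [-0.001, 0.001, -1.0]]
force: [-0.2, 3.8, 2.0]
width: 11.0
gripper_force: 35.0
```

```bash
python3 m.py
```

```text
15.3 tcp in machine [ 5.45  0.24 95.1 ] F machine [-0.55  3.75  1.98] w 11.002171479754534 g 35.00744819641113
[[-1.  0.  0.]
 [ 0.  1.  0.]
 [-0.  0. -1.]]
```

Emit:
{"api": "send_rows", "payload": {
  "steps": [
    {"tx":0,"ty":0.0003,"tz":-0.0005,"wx":0,"wy":0.01,"wz":0},
    {"tx":0,"ty":0.0004,"tz":-0.001,"wx":0,"wy":0.02,"wz":0},
    {"tx":0,"ty":0.0004,"tz":-0.0015,"wx":0,"wy":0.03,"wz":0},
    {"tx":0.001,"ty":0.0004,"tz":-0.0018,"wx":0,"wy":0.03,"wz":0},
    {"tx":0.003,"ty":0.0004,"tz":-0.002,"wx":0,"wy":0.03,"wz":0},
    {"tx":0.003,"ty":0.0004,"tz":-0.002,"wx":0,"wy":0.03,"wz":0}
  ]
}}

```text
clock: 16.05
tcp_pos: [553.3, 192.7, 96.8]
orientation: [[-0.996, 0.089, -0.03], [0.089, 0.996, 0.003], [0.03, -0.0, -1.0]]
force: [1.7, 0.2, -0.1]
width: 11.2
gripper_force: 34.6
```

Forces are low, so I'll keep drawing it out.

Emit:
{"api": "send_rows", "payload": {
  "steps": [
    {"tx":0.0015,"ty":0,"tz":-0.0003,"wx":0,"wy":0,"wz":0},
    {"tx":0.003,"ty":0,"tz":-0.0006,"wx":0,"wy":0,"wz":0},
    {"tx":0.0045,"ty":0,"tz":-0.001,"wx":0,"wy":0,"wz":0},
    {"tx":0.006,"ty":0,"tz":-0.0015,"wx":0,"wy":0,"wz":0},
    {"tx":0.008,"ty":0,"tz":-0.002,"wx":0,"wy":0,"wz":0},
    {"tx":0.008,"ty":0,"tz":-0.002,"wx":0,"wy":0,"wz":0}
  ]
}}

```text
clock: 16.8
tcp_pos: [545.1, 193.4, 98.9]
orientation: [[-0.996, 0.089, -0.031], [0.089, 0.996, 0.003], [0.031, -0.0, -1.0]]
force: [-1.8, 0.4, -0.1]
width: 11.4
gripper_force: 34.4
```

Emit:
{"api": "send_rows", "payload": {
  "steps": [
    {"tx":0.001,"ty":0,"tz":-0.002,"wx":0,"wy":0,"wz":0},
    {"tx":0.001,"ty":0,"tz":-0.004,"wx":0,"wy":0,"wz":0},
    {"tx":0.001,"ty":0,"tz":-0.006,"wx":0,"wy":0,"wz":0},
    {"tx":0.001,"ty":0,"tz":-0.006,"wx":0,"wy":0,"wz":0}
  ]
}}

```text
clock: 17.3
tcp_pos: [545.1, 193.4, 105.4]
orientation: [[-0.996, 0.089, -0.029], [0.089, 0.996, 0.003], [0.03, 0.0, -1.0]]
force: [-0.7, -0.2, -1.8]
width: 11.1
gripper_force: 34.4
```

Free: only its weight (1.8 N) is on the wrist. Lift, level, carry to the mat.

Emit:
{"api": "send_rows", "payload": {
  "steps": [
    {"tx":0.005,"ty":0,"tz":-0.015,"wx":0,"wy":0,"wz":0},
    {"tx":0.005,"ty":0,"tz":-0.035,"wx":0,"wy":-0.02,"wz":0},
    {"tx":0.005,"ty":-0.01,"tz":-0.055,"wx":0,"wy":-0.05,"wz":0},
    {"tx":0,"ty":-0.03,"tz":-0.065,"wx":0,"wy":-0.08,"wz":0},
    {"tx":-0.005,"ty":-0.06,"tz":-0.07,"wx":0,"wy":-0.1,"wz":0},
    {"tx":-0.01,"ty":-0.1,"tz":-0.07,"wx":0,"wy":-0.12,"wz":0},
    {"tx":-0.015,"ty":-0.14,"tz":-0.07,"wx":0,"wy":-0.12,"wz":0},
    {"tx":-0.02,"ty":-0.18,"tz":-0.07,"wx":0,"wy":-0.12,"wz":0},
    {"tx":-0.025,"ty":-0.22,"tz":-0.07,"wx":0,"wy":-0.12,"wz":0},
    {"tx":-0.03,"ty":-0.26,"tz":-0.07,"wx":0,"wy":-0.12,"wz":0},
    {"tx":-0.034,"ty":-0.3,"tz":-0.07,"wx":0,"wy":-0.12,"wz":0},
    {"tx":-0.038,"ty":-0.335,"tz":-0.065,"wx":0,"wy":-0.12,"wz":0},
    {"tx":-0.041,"ty":-0.355,"tz":-0.055,"wx":0,"wy":-0.12,"wz":0},
    {"tx":-0.041,"ty":-0.368,"tz":-0.045,"wx":0,"wy":-0.12,"wz":0},
    {"tx":-0.041,"ty":-0.368,"tz":-0.035,"wx":0,"wy":-0.12,"wz":0},
    {"tx":-0.041,"ty":-0.368,"tz":-0.03,"wx":0,"wy":-0.12,"wz":0},
    {"tx":-0.041,"ty":-0.368,"tz":-0.03,"wx":0,"wy":-0.12,"wz":0}
  ]
}}

```text
clock: 19.42
tcp_pos: [553.8, -175.7, 133.3]
orientation: [[-0.992, 0.087, 0.089], [0.087, 0.996, -0.007], [-0.089, 0.001, -0.996]]
force: [-0.0, 0.7, -0.7]
width: 11.1
gripper_force: 34.4
```

```bash
python3 - <<'E'
from m import *
st();print(manip.observe()["tcp_pos"])
im=save("scene","s3");p=proj("scene",manip.observe()["tcp_pos"]);print(p)
u,v=int(p[0]),int(p[1]);c=im[max(v-60,0):v+60,max(u-80,0):u+80]
cv2.imwrite("pics/s3c.png",cv2.resize(c,(800,600),interpolation=cv2.INTER_CUBIC)[:,:,::-1])
E
```

```text
19.425 tcp in machine [  34.54 -366.73  133.27] F machine [-0.07  0.74 -0.7 ] w 11.121896469102493 g 34.3890506029129
[[-1.    0.    0.09]
 [ 0.    1.    0.  ]
 [-0.09  0.   -1.  ]]
[ 553.84 -175.74  133.27]
[212.25 129.69]
```

View pics/s3c.png

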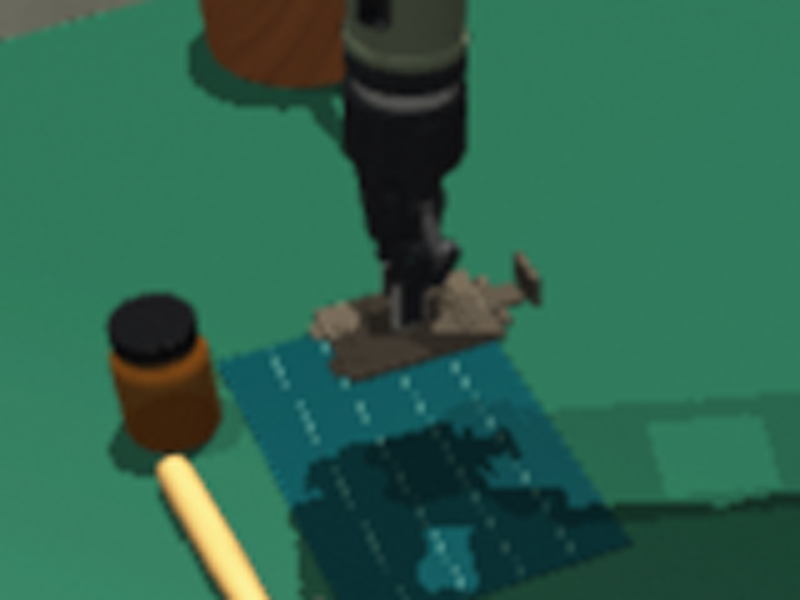

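The cover is held level-ish over the mat at (420,310) in the crop, clear of the jar and hammer. Lowering.

Emit:
{"api": "send_rows", "payload": {
  "steps": [
    {"tx":0.002,"ty":0,"tz":0.02,"wx":0,"wy":0,"wz":0},
    {"tx":0.0036,"ty":0,"tz":0.04,"wx":0,"wy":0,"wz":0},
    {"tx":0.0053,"ty":0,"tz":0.06,"wx":0,"wy":0,"wz":0},
    {"tx":0.007,"ty":0,"tz":0.078,"wx":0,"wy":0,"wz":0},
    {"tx":0.008,"ty":0,"tz":0.09,"wx":0,"wy":0,"wz":0},
    {"tx":0.0088,"ty":0,"tz":0.098,"wx":0,"wy":0,"wz":0},
    {"tx":0.009,"ty":0,"tz":0.101,"wx":0,"wy":0,"wz":0},
    {"tx":0.009,"ty":0,"tz":0.101,"wx":0,"wy":0,"wz":0},
    {"tx":0.009,"ty":0,"tz":0.101,"wx":0,"wy":0,"wz":0}
  ]
}}

```text
clock: 20.6
tcp_pos: [554.5, -176.9, 32.9]
orientation: [[-0.992, 0.089, 0.091], [0.088, 0.996, -0.008], [-0.091, -0.0, -0.996]]
force: [-0.6, -0.9, -0.7]
width: 11.3
gripper_force: 34.4
```

Emit:
{"api": "send_rows", "payload": {
  "steps": [
    {"tx":0.0001,"ty":0,"tz":0.001,"wx":0,"wy":0,"wz":0},
    {"tx":0.0002,"ty":0,"tz":0.002,"wx":0,"wy":0,"wz":0},
    {"tx":0.0003,"ty":0,"tz":0.003,"wx":0,"wy":0,"wz":0},
    {"tx":0.0003,"ty":0,"tz":0.003,"wx":0,"wy":0,"wz":0}
  ]
}}

```text
clock: 21.1
tcp_pos: [554.0, -176.7, 29.3]
orientation: [[-0.992, 0.089, 0.089], [0.088, 0.996, -0.008], [-0.09, 0.0, -0.996]]
force: [0.2, -0.2, -1.3]
width: 11.3
gripper_force: 34.4
```

Emit:
{"api": "send_rows", "payload": {
  "steps": [
    {"tx":0.0001,"ty":0,"tz":0.001,"wx":0,"wy":0,"wz":0},
    {"tx":0.0002,"ty":0,"tz":0.002,"wx":0,"wy":0,"wz":0},
    {"tx":0.0003,"ty":0,"tz":0.003,"wx":0,"wy":0,"wz":0},
    {"tx":0.0003,"ty":0,"tz":0.003,"wx":0,"wy":0,"wz":0}
  ]
}}

```text
clock: 21.6
tcp_pos: [554.0, -176.7, 26.2]
orientation: [[-0.992, 0.089, 0.089], [0.088, 0.996, -0.008], [-0.09, 0.0, -0.996]]
force: [-0.1, -0.9, -1.6]
width: 11.1
gripper_force: 34.4
```

Emit:
{"api": "send_rows", "payload": {
  "steps": [
    {"tx":0.0001,"ty":0,"tz":0.001,"wx":0,"wy":0,"wz":0},
    {"tx":0.0001,"ty":0,"tz":0.001,"wx":0,"wy":0,"wz":0}
  ]
}}

```text
clock: 21.85
tcp_pos: [554.0, -176.7, 25.3]
orientation: [[-0.992, 0.089, 0.089], [0.088, 0.996, -0.008], [-0.09, 0.0, -0.996]]
force: [0.1, -0.4, -1.6]
width: 11.3
gripper_force: 34.4
```

Emit:
{"api": "send_rows", "payload": {
  "steps": [
    {"tx":0.0001,"ty":0,"tz":0.001,"wx":0,"wy":0,"wz":0},
    {"tx":0.0001,"ty":0,"tz":0.001,"wx":0,"wy":0,"wz":0}
  ]
}}

```text
clock: 22.1
tcp_pos: [554.0, -176.8, 24.3]
orientation: [[-0.992, 0.089, 0.09], [0.088, 0.996, -0.008], [-0.09, 0.0, -0.996]]
force: [0.5, 0.2, -2.1]
width: 11.3
gripper_force: 34.4
```

Emit:
{"api": "send_rows", "payload": {
  "steps": [
    {"tx":0.0001,"ty":0,"tz":0.001,"wx":0,"wy":0,"wz":0},
    {"tx":0.0001,"ty":0,"tz":0.001,"wx":0,"wy":0,"wz":0}
  ]
}}

```text
clock: 22.35
tcp_pos: [554.1, -176.8, 23.8]
orientation: [[-0.992, 0.089, 0.09], [0.088, 0.996, -0.008], [-0.09, -0.0, -0.996]]
force: [-1.6, 0.3, 3.1]
width: 11.1
gripper_force: 35.0
```

Touchdown. Release and retreat.

Emit:
{"api": "send_rows", "payload": {
  "steps": [
    {"tx":0,"ty":0,"tz":0,"wx":0,"wy":0,"wz":0},
    {"tx":0,"ty":0,"tz":0,"wx":0,"wy":0,"wz":0},
    {"tx":0,"ty":0,"tz":0,"wx":0,"wy":0,"wz":0},
    {"tx":0,"ty":0,"tz":0,"wx":0,"wy":0,"wz":0}
  ],
  "claw": 0.04
}}

```text
clock: 22.85
tcp_pos: [554.1, -176.8, 23.3]
orientation: [[-0.992, 0.089, 0.09], [0.088, 0.996, -0.008], [-0.09, 0.0, -0.996]]
force: [0.1, -0.1, -0.6]
width: 39.9
gripper_force: 0.0
```

Emit:
{"api": "send_rows", "payload": {
  "steps": [
    {"tx":-0.0005,"ty":0,"tz":-0.005,"wx":0,"wy":0,"wz":0},
    {"tx":-0.0013,"ty":0,"tz":-0.015,"wx":0,"wy":0,"wz":0},
    {"tx":-0.003,"ty":0,"tz":-0.035,"wx":0,"wy":0,"wz":0},
    {"tx":-0.007,"ty":0,"tz":-0.075,"wx":0,"wy":0,"wz":0},
    {"tx":-0.01,"ty":0,"tz":-0.12,"wx":0,"wy":0,"wz":0},
    {"tx":-0.02,"ty":0,"tz":-0.17,"wx":0,"wy":0,"wz":0},
    {"tx":-0.04,"ty":0,"tz":-0.2,"wx":0,"wy":0,"wz":0},
    {"tx":-0.04,"ty":0,"tz":-0.2,"wx":0,"wy":0,"wz":0},
    {"tx":-0.04,"ty":0,"tz":-0.2,"wx":0,"wy":0,"wz":0}
  ]
}}

```text
clock: 23.98
tcp_pos: [574.7, -178.4, 225.4]
orientation: [[-0.992, 0.089, 0.088], [0.088, 0.996, -0.007], [-0.088, 0.0, -0.996]]
force: [0.2, -0.2, -1.2]
width: 39.9
gripper_force: 0.0
```

```bash
python3 - <<'E'
from m import *
st()
im=save("wrist","w4");sc=save("scene","s4")[110:230,140:300]
cv2.imwrite("pics/f.png",np.hstack([im,cv2.resize(sc,(288,216)) if 0 else cv2.copyMakeBorder(cv2.resize(sc,(288,216)),0,168,0,0,0)])[:,:,::-1])
E
```

```text
23.975 tcp in machine [  55.59 -367.55  225.41] F machine [ 0.22 -0.17 -1.19] w 39.887552105786135 g 0.0
[[-1.    0.    0.09]
 [ 0.    1.    0.  ]
 [-0.09  0.   -1.  ]]
```

View pics/f.png

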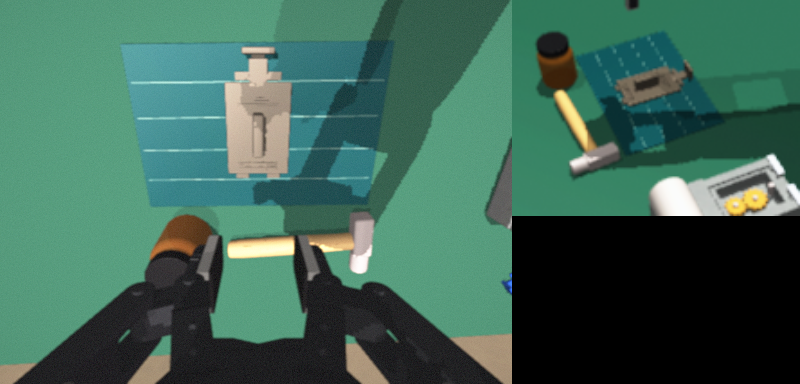

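The cover lies flat, ridge up, in the middle of the mat (wrist view, 258,125). The gears are exposed, and the jar and hammer haven't been touched.

```bash
python3 -c "
from workcell import manip;print(manip.hand_in())"
```

```text
the job is handed in; nothing more can be done
None
```

I unclipped the cover, drew it off by its ridge and set it flat on the mat, ridge up. The jar, hammer and screwdriver were left alone, and I handed the job in after about 24 s; no verdict came back.

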